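# Re-space the bead tray for a long and a short tube

### The arm

A 7-joint arm with a two-finger parallel gripper is mounted at the origin on the work surface. World frame = base frame: x ahead of the robot, y to its left, z up, the work surface at z = 0. Lengths are in m, angles in rad, forces in N, time in s.
With the tool pointing down it reaches from about 0.425 to 0.875 m from the base axis. Payload 4.7 kg.
Tool frame: the origin (TCP) lies at the very end of the fingers, on their centre line; the grasp point (between the pads) lies 19 mm behind it; z points along the fingers, y is the line along which they close (so a half turn about z gives the same grasp; the last joint's range is limited). The gripper opens to 87 mm and grips with 3 to 60 N. Pads are 19 mm wide; open, the fingers measure 117 mm over their backs; the gripper's body (75 mm by 190 mm) begins 51 mm behind the grasp point.
Start: joints at [1.131, 0.321, -0.07, 1.45, 0.023, 1.371, -0.057], TCP at [0.285, -0.584, 0.223] pointing down, gripper open.
Joint ranges: [-2.86, 2.86], [-0.3, 2.09], [-1.38, 1.24], [0.06, 2.45], [-1.56, 4.7], [0.09, 2.05], [-2.69, 2.69]. Speed limits (rad/s): [2.57, 2.57, 3.14, 3.14, 3.14, 3.14, 3.14].

### API

Orientations are given as a unit quaternion [w, x, y, z].
In Python, from cell import observe, eyes, order gives the robot as it stands.
- The arm moves only by the tool move_arm, never from a script. Its argument "targets" is a list of rows, each an object of numbers: "x", "y", "z": the shift along the tool's x, y, z in m; "spin": the turn about the tool's z in rad. A call has 1 to 20 rows; each row shifts and turns the commanded pose from where the row before left it, along the tool's axes as they then stand; what a row does not reach is not made up. A row lasts 1/12 s, in which the tool goes at most 41.7 mm and 7.16 degrees, less where a joint would pass 70% of its speed; a pose out of reach is approached as far as the arm can. A call is refused whole if a number of a shift passes 0.0417 or a number of a turn 0.125, either way. A call with a gripper value outside its range is refused whole. "grip" is the opening, from 0 (shut) to 1 (fully open), set as the call begins (left out, the last holds). The fingers move at their own pace and stop on an object; "squeeze" is the grip in N (left out, the last holds). Time passes only in rows, so rows that do not move let the fingers close. It gives the time, the measured TCP pose, the force, the opening and the grip force at its end, in the units of the state.
- observe(): the state, without advancing time (a new reading comes with each control period).
- eyes.read_camera(name): name is "side" or "top" or "wrist"; returns (picture, depth): 384x512x3 uint8, red, green, blue; 384x512 float32, m along the optical axis (not along the pixel's ray), 0 where there is no reading.
- eyes.calibration(name): a dict with "vertical_fov" (degrees; the focal length in pixels is half the picture's height over the tangent of half this angle, whatever the lens; pixels are square), "cx", "cy" (the principal point, pixels), "R" (3x3) and "t" (3): a world point X has camera coordinates R X + t; the wrist camera has in their place "hand_eye" (4x4, takes a point from camera to tool coordinates, whose origin is the TCP and whose axes are the flange's). Camera axes: x right, y down, z forward; pixel columns grow to the right and rows downward; lengths in m; the calibration is good to about 2 mm. A picture is of the moment at which its call begins: read the wrist's pose just before it. calibration takes no time and is no camera call.
- order.finish_job(): hands the job in; it is judged then, once.
The state is a dict: "t": time; "q": joint angles; "dq": joint speeds; "tau": joint torques, N m; "tcp_pos": TCP position; "ee_rot": TCP orientation; "ft_force": force on the tool from outside, world axes, zero at the start; "moment": the same for the moment, N m; "grip_width": finger opening in m; "grip_force": force on a finger pad.
Only numpy, scipy, OpenCV 4.12 (cv2) and the standard library are available. Lean on these libraries where they do the work, as an engineer would, in place of code of your own. Each camera call takes 0.05 s, during which the arm holds its last target. There are 200 camera calls.

### The job

Slide the green divider of the white tray away from the blue-tagged end until the long blue bead tube will fit in the front lane at the blue-tagged end while the short orange tube still fits at the orange-tagged end. Then lay each tube in its own compartment, lengthwise along the lane and flat on the tray floor, without dropping it, and leave the jars and the other things on the table where they are.

Things in the scene. Friction and masses are not known exactly. Their poses are not given: they have to be found in the camera images.
- tray: white open organiser tray fixed to the table, outside 172 (own x) x 256 (own y) x 30 high, walls 4, floor 4 thick; origin at the centre of its underside, z up. A partition parallel to y splits it into a wide lane on the robot's side (inside x -82 to +22, lane centre line x = -30, inside y -124 to +124, 104 wide) and a narrow back lane (x +26 to +82) that holds jars. The wide lane is cut into two compartments by the green divider
- divider (a joint): where the green divider stands along the wide lane, m, along the tray's own y: 0 in the middle of the lane, positive towards the tray's +y end, range -0.11 to +0.11. It starts within 0.028 of the middle. It slides stiffly (about 2.5 N of friction plus 6 N per m/s), cannot lift or tilt, and stays where it is left. Divider plate: 100 wide, 10 thick along y (so the compartment towards +y is 119 mm minus the joint value long, the other 119 mm plus it), top 29 above the table
- divider_grip (a point): point on the divider's green grip tab, on the lane centre line, 55 above the table. The tab is 40 wide (tray x) and 10 thick (tray y), no thicker than the plate, from 27 to 55 above the table, standing in the middle of the divider plate; this point is the middle of its top edge
- blue_tag: blue block fixed outside one end of the tray's wide lane, 60 (x) x 20 (y) x 34 high, marking the end for the blue tube; origin under its centre, 138 from the tray's origin along tray y; either the +y or the -y end
- orange_tag: orange block of the same size fixed outside the other end of the wide lane, marking the end for the orange tube; origin under its centre
- long_tube: long square bead tube with blue end caps and blue beads, 150 long (own x) x 32 x 32, about 140 g, lying on the table on the left or right of the tray; origin at the centre of its underside, z up at the start
- long_tube_center (a point): middle of the long blue tube, 16 above its underside
- short_tube: short square bead tube with orange end caps and orange beads, 70 long (own x) x 32 x 32, about 70 g, lying on the table on the other side of the tray; origin at the centre of its underside, z up at the start
- short_tube_center (a point): middle of the short orange tube, 16 above its underside
- jar0: small green bead jar with metal lid, 42 diameter x 32 high, standing in the back lane of the tray; origin under its centre
- jar1: small amber-coloured bead jar with metal lid, 42 diameter x 32 high, standing in the back lane of the tray; origin under its centre
- scoop: white ceramic triangular bead dish, about 90 x 90 x 13, on the table; origin under its centre
- tape: light blue round tape measure, 52 diameter x 16 high, on the table; origin under its centre
- spool: copper-coloured wire spool, 44 diameter x 44 high, standing on the table; origin under its centre
- pliers: jewellery pliers with red handles, about 150 long x 60 wide x 16 high, lying along own x with the jaws to +x; origin near the pivot, underneath
Mind the look-alikes: they are no part of the job. Of the things like the long_tube, leave any that is turquoise or yellow; of the rest the smaller one is meant.

How it is judged:
By the outcome, as a careful person would: the job done as asked, in the order asked, and still so for the second after the job is handed in, with the robot touching nothing.
It also fails if it takes over 67 s, if anything falls off the work surface, if the arm or the gripper's body presses on something with over 40 N, if the wrist force passes 120 N, or if a joint passes its speed limit or range.

## Working session

There is one attempt and no reset: what is moved stays moved. The work goes in short steps, Python scripts to look and compute and a tool call to move; the robot and the scene stay as the last step left them, time stands still between calls to the robot, and variables do not carry over. Pictures are saved under pics/ and viewed, at most 10 in all, crops included, and the job is handed in when it is done.

Besides the shell and the picture viewer there is one more tool, called after "Request:" in YAML: its name, and indented under it one key for each argument. move_arm: Moves the arm, as the interface text tells. Its arguments: {"type":"object","properties":{"targets":{"type":"array","items":{"type":"object","properties":{"x":{"type":"number"},"y":{"type":"number"},"z":{"type":"number"},"spin":{"type":"number"}}}},"grip":{"type":"number"},"squeeze":{"type":"number"}},"required":["targets"]}

```bash
mkdir -p pics; python3 - <<'E'
from cell import observe, eyes
import cv2,numpy as np
s=observe();print(s['t'],s['tcp_pos'],s['ee_rot'],s['grip_width'])
for n in('top','side'):
    p,d=eyes.read_camera(n);cv2.imwrite(f'pics/{n}0.png',cv2.resize(p[:,:,::-1],(800,600)));np.savez(f'{n}0.npz',p=p,d=d)
    print(n,eyes.calibration(n))
print(eyes.calibration('wrist'))
E
```

```text
0.0 [ 0.28462916 -0.58374571  0.22142586] [-9.34010907e-04  9.74368725e-01  2.24954743e-01 -2.82248118e-04] 0.08699795889797439
top {'vertical_fov': 47.12300122573955, 'cx': 247.1049631836155, 'cy': 195.30003548271003, 'R': array([[ 0.01180584, -0.99992978, -0.0010317 ],
       [-0.99601482, -0.01166838, -0.08842136],
       [ 0.08840311,  0.00207148, -0.99608263]]), 't': array([-7.04197954e-04,  5.22244891e-01,  1.48310081e+00])}
side {'vertical_fov': 49.81108767512698, 'cx': 250.27579767408002, 'cy': 192.82611581677094, 'R': array([[-0.99863387, -0.0491997 , -0.01760055],
       [-0.02653555,  0.76766599, -0.64030055],
       [ 0.04501394, -0.63895878, -0.7679228 ]]), 't': array([0.51356518, 0.02659892, 1.23397588])}
{'vertical_fov': 62.99357195433744, 'cx': 252.6795957252031, 'cy': 189.67866597895357, 'hand_eye': array([[-1.13059562e-03, -9.67844370e-01, -2.51547208e-01,
         6.93489389e-02],
       [ 9.99999345e-01, -1.04921834e-03, -4.57627071e-04,
         1.42263867e-03],
       [ 1.78983839e-04, -2.51547560e-01,  9.67844922e-01,
        -1.63255449e-01],
       [ 0.00000000e+00,  0.00000000e+00,  0.00000000e+00,
         1.00000000e+00]])}
```

View pics/top0.png

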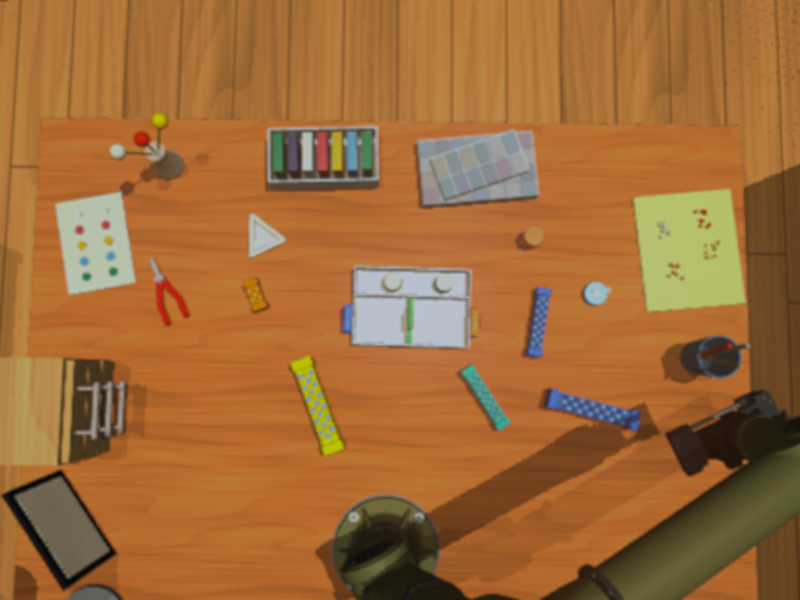

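View pics/side0.png

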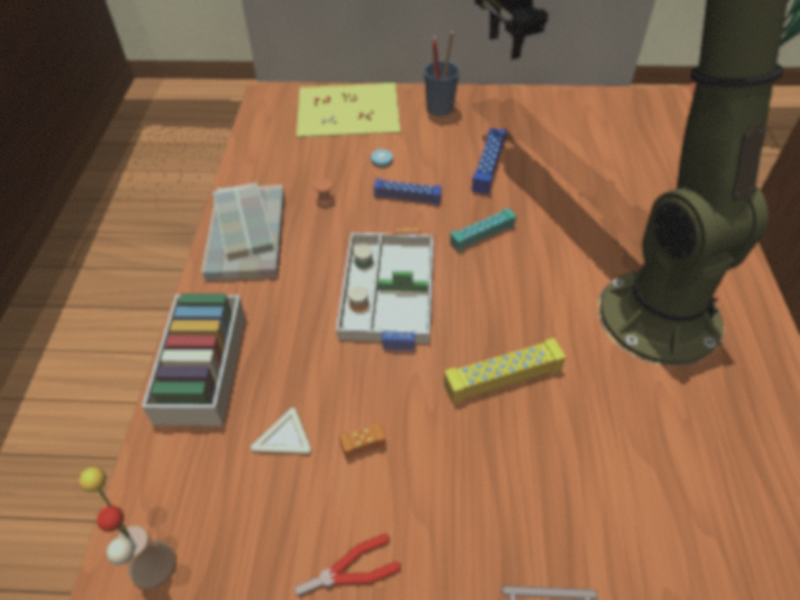

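Both cameras show the same layout. In top-view pixels, the blue tag is at (347,319), the orange tag at (475,322), the green divider at (409,320) and the orange tube at (255,294). The long-tube candidates are blue A (539,322), blue B (592,408), turquoise (485,397) and yellow (318,405). Turquoise and yellow are excluded, and A is the smaller of the two blues, so A looks like the one meant. I'll confirm it in a crop and measure.

```bash
cat > h.py <<'E'
import numpy as np,cv2
from cell import observe,eyes
def ray(n,u,v,cal=None):
    c=eyes.calibration(n);f=192/np.tan(np.radians(c['vertical_fov']/2))
    d=np.array([(u-c['cx'])/f,(v-c['cy'])/f,1.])
    return c['R'].T@(-c['t']),c['R'].T@d
def cloud(n,d,c=None,pose=None):
    c=eyes.calibration(n);f=192/np.tan(np.radians(c['vertical_fov']/2))
    v,u=np.mgrid[:384,:512];P=np.stack([(u-c['cx'])/f*d,(v-c['cy'])/f*d,d],-1)
    if n!='wrist': return (P-c['t'])@c['R']
    from scipy.spatial.transform import Rotation as R
    H=c['hand_eye'];P=P@H[:3,:3].T+H[:3,3];w,x,y,z=pose['ee_rot']
    return P@R.from_quat([x,y,z,w]).as_matrix().T+pose['tcp_pos']
def masks(p):
    h=cv2.cvtColor(p,cv2.COLOR_RGB2HSV);H,S,V=[h[...,i].astype(int) for i in range(3)]
    return dict(blue=(H>105)&(H<130)&(S>110),orange=(H>14)&(H<23)&(S>180)&(V>120),green=(H>50)&(H<75)&(S>120),white=(S<60)&(V>110))
def blobs(n,p,d,pose=None,amin=25,keys=('blue','orange','green')):
    C=cloud(n,d,pose=pose);M=masks(p)
    for k in keys:
        m=(M[k]).astype(np.uint8);m=cv2.morphologyEx(m,cv2.MORPH_CLOSE,np.ones((3,3)))
        N,L,st,ce=cv2.connectedComponentsWithStats(m)
        for i in range(1,N):
            if st[i,4]<amin: continue
            q=C[(L==i)&(d>0)]
            if not len(q): continue
            z=np.percentile(q[:,2],80);t=q[q[:,2]>z-.008]
            if abs(t[:,1].mean())>.5 or t[:,0].mean()>.85 : continue
            (cx,cy),(w,h),a=cv2.minAreaRect((t[:,:2]*1000).astype(np.float32))
            print(n,k,'px',ce[i].round(),st[i,4],'mean',t.mean(0).round(3),'rect',round(cx),round(cy),round(w),round(h),'ang',round(a,1),'ztop',round(z,3))
E
python3 - <<'E'
from h import *
for n in('top','side'):
    f=np.load(n+'0.npz');blobs(n,f['p'],f['d'])
    if n=='top':
        cv2.imwrite('pics/crop1.png',cv2.resize(f['p'][160:290,150:420,::-1],None,fx=2.95,fy=2.95,interpolation=cv2.INTER_CUBIC))
        C=cloud(n,f['d']);w=masks(f['p'])['white']&(C[...,2]>.012)&(C[...,2]<.06)
        N,L,st,ce=cv2.connectedComponentsWithStats(w.astype(np.uint8))
        for i in range(1,N):
            if st[i,4]>150:
                q=C[L==i];print('white',ce[i],st[i,4],cv2.minAreaRect((q[:,:2]*1000).astype(np.float32)),np.median(q[:,2]))
E
```

```text
top blue px [347. 189.] 61 mean [ 0.549 -0.335  0.029] rect 546 -337 31 24 ang 1.4 ztop 0.031
top blue px [222. 203.] 80 mean [0.492 0.09  0.034] rect 494 90 55 14 ang 1.0 ztop 0.036
top blue px [343. 218.] 92 mean [ 0.449 -0.321  0.029] rect 464 -320 29 93 ang 85.9 ztop 0.032
top blue px [379. 261.] 430 mean [ 0.305 -0.436  0.039] rect 303 -439 194 37 ang 76.4 ztop 0.041
top orange px [368. 171.] 86 mean [ 0.614 -0.414 -0.001] rect 614 -419 97 17 ang 86.4 ztop 0.002
top orange px [156. 186.] 341 mean [0.543 0.293 0.03 ] rect 543 293 71 32 ang 21.4 ztop 0.031
top orange px [109. 194.] 26 mean [0.522 0.485 0.   ] rect 522 483 18 21 ang 1.0 ztop 0.002
top orange px [304. 206.] 61 mean [ 0.488 -0.188  0.032] rect 487 -188 14 55 ang 89.7 ztop 0.035
top orange px [167. 214.] 87 mean [ 0.456  0.283 -0.   ] rect 456 289 14 105 ang 0.7 ztop 0.003
top orange px [212. 289.] 27 mean [0.209 0.11  0.042] rect 209 111 4 43 ang 26.1 ztop 0.031
top orange px [115. 293.] 28 mean [0.185 0.452 0.   ] rect 186 450 17 30 ang 12.4 ztop 0.002
top orange px [232. 293.] 92 mean [ 0.19   0.053 -0.   ] rect 19
[... 223 characters left out ...]

top orange px [112. 319.] 73 mean [ 0.096  0.458 -0.   ] rect 95 450 17 85 ang 6.3 ztop 0.002
top orange px [162. 341.] 79 mean [ 0.028  0.285 -0.001] rect 27 284 13 102 ang 5.0 ztop 0.002
white [305.22677966 107.15966102] 2950 ((832.1825561523438, -193.18637084960938), (148.4600372314453, 255.99803161621094), 5.523983001708984) 0.049332256961400214
white [262.79324895 194.59493671] 474 ((520.242919921875, -48.09259033203125), (256.94024658203125, 171.96641540527344), 88.98741149902344) 0.02747327318309082
side blue px [313. 100.] 230 mean [ 0.308 -0.429  0.039] rect 308 -434 190 35 ang 77.0 ztop 0.041
side blue px [254. 216.] 41 mean [0.497 0.095 0.033] rect 497 94 9 54 ang 88.7 ztop 0.034
```

View pics/crop1.png

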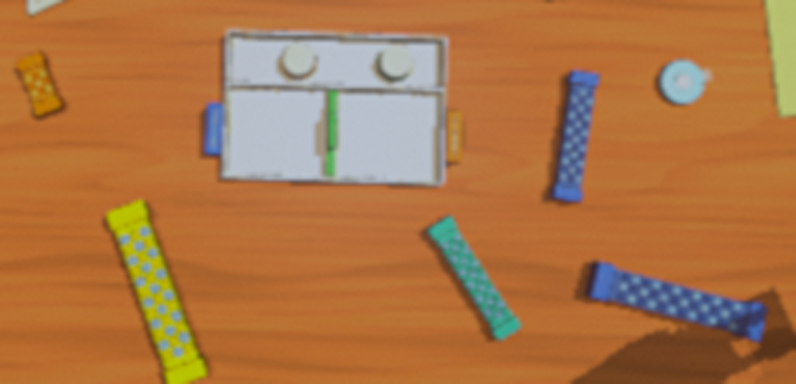

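The crop shows blue tube A at (575,137), plainly smaller than blue tube B at (680,300), so A is the long tube. The tray is at about (0.520,-0.048) with yaw about -1.2°. Its +y end has the blue tag, so the divider must go to about j=-0.040. I'll move to a viewpoint between tube A and the tray.

Request:
move_arm:
  targets:
    - {"spin": 0.119}
    - {"spin": 0.119}
    - {"spin": 0.119}
    - {"spin": 0.118}
    - {"x": 0.016, "y": -0.0355, "z": -0.003}
    - {"x": 0.016, "y": -0.0355, "z": -0.003}
    - {"x": 0.016, "y": -0.0355, "z": -0.003}
    - {"x": 0.016, "y": -0.0355, "z": -0.003}
    - {"x": 0.016, "y": -0.0355, "z": -0.003}
    - {"x": 0.016, "y": -0.0355, "z": -0.003}
    - {"x": 0.016, "y": -0.0355, "z": -0.003}
    - {"x": 0.016, "y": -0.0355, "z": -0.003}
    - {"x": 0.016, "y": -0.0355, "z": -0.003}
    - {"x": 0.016, "y": -0.0355, "z": -0.003}
    - {"x": 0.016, "y": -0.0355, "z": -0.003}
    - {}
    - {}

```text
invalid input at $.targets[0]: expected keys x, y, z, spin
```

```bash
cat >> h.py <<'E'
def wrist(name):
    s=observe();p,d=eyes.read_camera('wrist');np.savez(name+'.npz',p=p,d=d,tcp_pos=s['tcp_pos'],ee_rot=s['ee_rot'])
    w,x,y,z=s['ee_rot'];print('t',s['t'],'tcp',s['tcp_pos'].round(4),'yaw',round(2*np.arctan2(y,x),4),s['ee_rot'].round(4))
    cv2.imwrite(f'pics/{name}.png',cv2.resize(p[:,:,::-1],(800,600)));return p,d,s
E
python3 - <<'E'
from h import *
p,d,s=wrist('w1');blobs('wrist',p,d,s,amin=80)
E
```

```text
t 0.1 tcp [ 0.2847 -0.5838  0.2216] yaw 0.4539 [-8.000e-04  9.744e-01  2.250e-01 -2.000e-04]
wrist blue px [131.  86.] 5671 mean [ 0.31  -0.434  0.041] rect 308 -443 195 41 ang 75.8 ztop 0.042
```

View pics/w1.png

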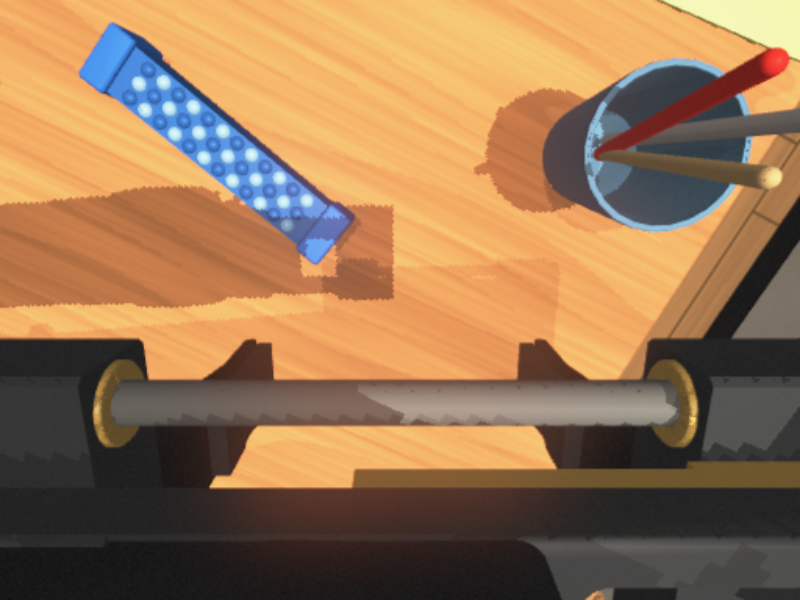

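The move was refused because every key has to be given. This picture only shows the larger blue look-alike at (215,140), the pen cup, and the gripper covering the lower half. The useful view is therefore ahead of the tool in +x.

Request:
move_arm:
  targets:
    - {"x": 0, "y": 0, "z": -0.01, "spin": 0.119}
    - {"x": 0, "y": 0, "z": -0.01, "spin": 0.119}
    - {"x": 0, "y": 0, "z": -0.01, "spin": 0.119}
    - {"x": 0, "y": 0, "z": -0.01, "spin": 0.118}
    - {"x": 0.011, "y": -0.037, "z": -0.002, "spin": 0}
    - {"x": 0.011, "y": -0.037, "z": -0.002, "spin": 0}
    - {"x": 0.011, "y": -0.037, "z": -0.002, "spin": 0}
    - {"x": 0.011, "y": -0.037, "z": -0.002, "spin": 0}
    - {"x": 0.011, "y": -0.037, "z": -0.002, "spin": 0}
    - {"x": 0.011, "y": -0.037, "z": -0.002, "spin": 0}
    - {"x": 0.011, "y": -0.037, "z": -0.002, "spin": 0}
    - {"x": 0.011, "y": -0.037, "z": -0.002, "spin": 0}
    - {"x": 0.011, "y": -0.037, "z": -0.002, "spin": 0}
    - {"x": 0.011, "y": -0.037, "z": -0.002, "spin": 0}
    - {"x": 0.011, "y": -0.037, "z": -0.002, "spin": 0}
    - {"x": 0, "y": 0, "z": 0, "spin": 0}
    - {"x": 0, "y": 0, "z": 0, "spin": 0}
    - {"x": 0, "y": 0, "z": 0, "spin": 0}

```text
t: 1.65
tcp_pos: [0.4142, -0.1804, 0.2844]
ee_rot: [0.0, 1.0, -0.011, -0.0]
ft_force: [-0.8, -0.3, -0.9]
grip_width: 0.0868
grip_force: 0.0
```

```bash
python3 - <<'E'
from h import *
p,d,s=wrist('w2');blobs('wrist',p,d,s,amin=80)
E
```

```text
t 1.65 tcp [ 0.4142 -0.1804  0.2844] yaw -0.0213 [ 4.000e-04  9.999e-01 -1.060e-02 -2.000e-04]
wrist blue px [368.  92.] 2114 mean [ 0.499 -0.33   0.031] rect 494 -330 31 148 ang 81.4 ztop 0.033
wrist blue px [ 41. 101.] 689 mean [0.498 0.086 0.035] rect 498 86 20 58 ang 89.3 ztop 0.036
wrist blue px [393. 223.] 983 mean [ 0.327 -0.37   0.045] rect 367 -309 224 53 ang 56.2 ztop 0.043
wrist orange px [127.  37.] 129 mean [ 0.575 -0.024  0.01 ] rect 576 -21 14 37 ang 79.9 ztop 0.012
wrist orange px [ 14. 193.] 995 mean [0.374 0.155 0.031] rect 378 156 72 6 ang 17.3 ztop 0.031
wrist green px [146.  96.] 874 mean [ 0.496 -0.049  0.055] rect 495 -49 9 38 ang 89.4 ztop 0.056
```

View pics/w2.png

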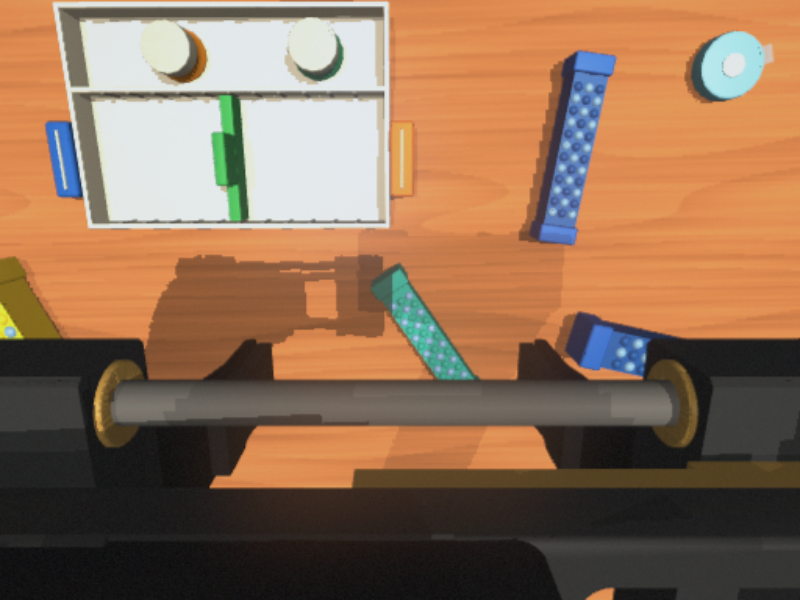

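The wrist view shows the tray with outer corners at (90,228), (388,228), (387,3) and (55,5). The divider tab is at (219,158), tube A at (575,150), and the jars are at (168,50) and (313,45). Next I'll fit the tray from its rim corners, and get the tab by triangulating with the top view.

```bash
cat >> h.py <<'E'
from scipy.spatial.transform import Rotation as Rn
def wray(f,u,v):
    c=eyes.calibration('wrist');F=192/np.tan(np.radians(c['vertical_fov']/2));H=c['hand_eye'];w,x,y,z=f['ee_rot']
    R=Rn.from_quat([x,y,z,w]).as_matrix();d=np.array([(u-c['cx'])/F,(v-c['cy'])/F,1.])
    return R@H[:3,3]+f['tcp_pos'],R@H[:3,:3]@d
def onz(r,z): o,d=r;return o+d*(z-o[2])/d[2]
def tri(r1,r2):
    A=[];b=[]
    for o,d in(r1,r2):
        d=d/np.linalg.norm(d);M=np.eye(3)-np.outer(d,d);A.append(M);b.append(M@o)
    return np.linalg.lstsq(np.vstack(A),np.hstack(b),rcond=None)[0]
E
python3 - <<'E'
from h import *
f=np.load('w2.npz');k=.64
c=[onz(wray(f,u*k,v*k),.03) for u,v in((90,228),(388,228),(387,3),(55,5))]
for q in c: print(q.round(4))
m=np.mean(c,0);print('wrist tray c',m.round(4), 'yaws',[round(float(np.arctan2(-(a-b)[0],(a-b)[1])),4) for a,b in((c[0],c[1]),(c[3],c[2]))])
# two-view heights: top0 crop px /2.95+(150,160)
cr=lambda u,v:ray('top',150+u/2.95,160+v/2.95)
print('tray near-left',tri(cr(221,179),wray(f,90*k,228*k)).round(4),'near-right',tri(cr(443,185),wray(f,388*k,228*k)).round(4))
print('tube far cap',tri(cr(584,78),wray(f,595*k,58*k)).round(4),'near cap',tri(cr(567,193),wray(f,556*k,234*k)).round(4))
C=cloud('wrist',f['d'],pose=f)
g=masks(f['p'])['green'];z=C[...,2]
for lo,hi in((.05,.06),(.024,.034)):
    q=C[g&(z>lo)&(z<hi)];q=q[(q[:,1]<.05)&(q[:,1]>-.15)&(q[:,0]>.4)];print(lo,len(q),cv2.minAreaRect((q[:,:2]*1000).astype(np.float32)))
t=np.load('top0.npz');h=cv2.cvtColor(t['p'],cv2.COLOR_RGB2HSV);C=cloud('top',t['d'])
g=(h[...,0]>40)&(h[...,0]<90)&(h[...,1]>80);q=C[g];q=q[(abs(q[:,1]+.05)<.06)&(abs(q[:,0]-.5)<.08)];print('topgreen',len(q),q.mean(0),q[q[:,2]>.045].mean(0),q[:,2].max())
E
```

```text
[0.4412 0.0773 0.03  ]
[ 0.4355 -0.176   0.03  ]
[ 0.6065 -0.1797  0.03  ]
[0.6108 0.0736 0.03  ]
wrist tray c [ 0.5235 -0.0512  0.03  ] yaws [-0.0224, -0.0169]
tray near-left [0.4376 0.0806 0.0234] near-right [ 0.4321 -0.1767  0.0093]
tube far cap [ 0.5542 -0.3278  0.0694] near cap [ 0.4244 -0.322   0.0165]
0.05 272 ((495.1417541503906, -48.545650482177734), (9.097235679626465, 37.42555236816406), 89.43657684326172)
0.024 390 ((495.0245056152344, -48.121395111083984), (10.402626037597656, 98.17999267578125), 89.52874755859375)
topgreen 79 [ 0.49217642 -0.04467577  0.03430162] [ 0.48795298 -0.04557226  0.05273329] 0.058731870490339476
```

Tray centre is at about (0.523,-0.051) with yaw -0.020. The divider is at j≈+0.002 with the tab at (0.495,-0.048,0.055), so it needs about -0.042. I'll grip the tab.

Request:
move_arm:
  targets:
    - {"x": 0.0193, "y": -0.0335, "z": 0.02, "spin": 0}
    - {"x": 0.0193, "y": -0.0335, "z": 0.02, "spin": 0}
    - {"x": 0.0193, "y": -0.0335, "z": 0.02, "spin": 0}
    - {"x": 0.0193, "y": -0.0335, "z": 0.02, "spin": 0}
    - {"x": 0, "y": 0, "z": 0.038, "spin": 0}
    - {"x": 0, "y": 0, "z": 0.038, "spin": 0}
    - {"x": 0, "y": 0, "z": 0.038, "spin": 0}
    - {"x": 0, "y": 0, "z": 0.038, "spin": 0}
    - {"x": 0, "y": 0, "z": 0.01, "spin": 0}
    - {"x": 0, "y": 0, "z": 0.009, "spin": 0}
    - {"x": 0, "y": 0, "z": 0, "spin": 0}
    - {"x": 0, "y": 0, "z": 0, "spin": 0}

```text
t: 2.7
tcp_pos: [0.4925, -0.0539, 0.0384]
ee_rot: [0.0, 1.0, -0.011, 0.001]
ft_force: [0.8, 0.2, -0.1]
grip_width: 0.087
grip_force: 0.0
```

Request:
move_arm:
  targets:
    - {"x": 0, "y": 0, "z": 0, "spin": 0}
    - {"x": 0, "y": 0, "z": 0, "spin": 0}
    - {"x": 0, "y": 0, "z": 0, "spin": 0}
    - {"x": 0, "y": 0, "z": 0, "spin": 0}
    - {"x": 0, "y": 0, "z": 0, "spin": 0}
    - {"x": 0, "y": 0, "z": 0, "spin": 0}
    - {"x": 0, "y": 0, "z": 0, "spin": 0}
    - {"x": 0, "y": 0, "z": 0, "spin": 0}
    - {"x": 0, "y": 0, "z": 0, "spin": 0}
    - {"x": 0, "y": 0, "z": 0, "spin": 0}
  grip: 0
  squeeze: 20

```text
t: 3.53
tcp_pos: [0.4911, -0.0532, 0.0369]
ee_rot: [0.0, 1.0, -0.011, -0.0]
ft_force: [0.5, 0.1, 1.2]
grip_width: 0.0283
grip_force: 0.0
```

Request:
move_arm:
  targets:
    - {"x": 0, "y": 0, "z": 0.003, "spin": 0}
    - {"x": 0, "y": -0.004, "z": 0, "spin": 0}
    - {"x": 0, "y": 0, "z": 0, "spin": 0}
    - {"x": 0, "y": 0, "z": 0, "spin": 0}
    - {"x": 0, "y": 0, "z": 0, "spin": 0}
    - {"x": 0, "y": 0, "z": 0, "spin": 0}

```text
t: 4.03
tcp_pos: [0.491, -0.0486, 0.0336]
ee_rot: [-0.0, 1.0, -0.01, -0.0]
ft_force: [0.7, 2.3, -3.2]
grip_width: 0.0095
grip_force: 20.0
```

Request:
move_arm:
  targets:
    - {"x": 0, "y": 0.005, "z": 0, "spin": 0}
    - {"x": 0, "y": 0.006, "z": 0, "spin": 0}
    - {"x": 0, "y": 0.006, "z": 0, "spin": 0}
    - {"x": 0, "y": 0.006, "z": 0, "spin": 0}
    - {"x": 0, "y": 0.006, "z": 0, "spin": 0}
    - {"x": 0, "y": 0.006, "z": 0, "spin": 0}
    - {"x": 0, "y": 0.005, "z": 0, "spin": 0}
    - {"x": 0, "y": 0.0015, "z": 0, "spin": 0}
    - {"x": 0, "y": 0, "z": 0, "spin": 0}
    - {"x": 0, "y": 0, "z": 0, "spin": 0}
    - {"x": 0, "y": 0, "z": 0, "spin": 0}
    - {"x": 0, "y": 0, "z": 0, "spin": 0}

```text
t: 5.03
tcp_pos: [0.4901, -0.0918, 0.0337]
ee_rot: [0.001, 1.0, -0.011, -0.0]
ft_force: [2.7, -2.9, -9.7]
grip_width: 0.0097
grip_force: 20.0
```

Request:
move_arm:
  targets:
    - {"x": 0, "y": -0.002, "z": 0, "spin": 0}
    - {"x": 0, "y": 0, "z": 0, "spin": 0}
    - {"x": 0, "y": 0, "z": 0, "spin": 0}

```text
t: 5.28
tcp_pos: [0.4902, -0.0887, 0.0337]
ee_rot: [0.0, 1.0, -0.01, -0.0]
ft_force: [3.5, -1.8, -11.7]
grip_width: 0.0097
grip_force: 20.0
```

Request:
move_arm:
  targets:
    - {"x": 0, "y": 0, "z": 0, "spin": 0}
    - {"x": 0, "y": 0, "z": 0, "spin": 0}
    - {"x": 0, "y": 0, "z": 0, "spin": 0}
    - {"x": 0, "y": 0, "z": 0, "spin": 0}
    - {"x": 0, "y": 0, "z": -0.02, "spin": 0}
    - {"x": 0, "y": 0, "z": -0.035, "spin": 0}
    - {"x": 0, "y": 0, "z": -0.035, "spin": 0}
    - {"x": 0.001, "y": 0.034, "z": 0, "spin": 0}
    - {"x": 0.001, "y": 0.034, "z": 0, "spin": 0}
    - {"x": 0.001, "y": 0.034, "z": 0, "spin": 0}
    - {"x": 0.001, "y": 0.034, "z": 0, "spin": 0}
    - {"x": 0.001, "y": 0.034, "z": 0, "spin": 0}
    - {"x": 0.001, "y": 0.034, "z": 0, "spin": 0}
    - {"x": 0.001, "y": 0.034, "z": 0, "spin": 0}
    - {"x": 0, "y": 0, "z": 0, "spin": 0.065}
    - {"x": 0, "y": 0, "z": 0, "spin": 0.065}
    - {"x": 0, "y": 0, "z": 0, "spin": 0}
    - {"x": 0, "y": 0, "z": 0, "spin": 0}
  grip: 0.8

```text
t: 6.78
tcp_pos: [0.4926, -0.3264, 0.1243]
ee_rot: [-0.0, 0.997, -0.074, 0.0]
ft_force: [0.2, 1.2, -0.4]
grip_width: 0.0697
grip_force: 0.0
```

```bash
python3 - <<'E'
from h import *
print(observe()['q'].round(3))
p,d,s=wrist('w3');blobs('wrist',p,d,s,amin=80,keys=('blue','green'))
t,d=eyes.read_camera('top');np.savez('top1.npz',p=t,d=d)
h=cv2.cvtColor(t,cv2.COLOR_RGB2HSV);C=cloud('top',d)
g=(h[...,0]>40)&(h[...,0]<90)&(h[...,1]>80);q=C[g];q=q[(abs(q[:,1]+.08)<.07)&(abs(q[:,0]-.5)<.08)];print('topgreen',len(q),q.mean(0),q[q[:,2]>.045].mean(0))
E
```

```text
[ 0.824  0.282 -0.332  1.716  0.099  1.16  -1.255]
t 6.7833 tcp [ 0.4926 -0.3264  0.1243] yaw -0.1489 [-1.000e-04  9.972e-01 -7.440e-02  2.000e-04]
wrist blue px [256. 135.] 2240 mean [ 0.54  -0.337  0.032] rect 533 -336 31 71 ang 81.3 ztop 0.033
wrist green px [ 19. 126.] 637 mean [ 0.577 -0.135  0.011] rect 577 -131 22 40 ang 81.9 ztop 0.014
wrist green px [  3. 213.] 207 mean [ 0.504 -0.097  0.015] rect 530 -176 28 179 ang 15.8 ztop 0.015
topgreen 78 [ 0.48771853 -0.08650939  0.03265129] [ 0.49034676 -0.08654156  0.05372629]
```

View pics/w3.png

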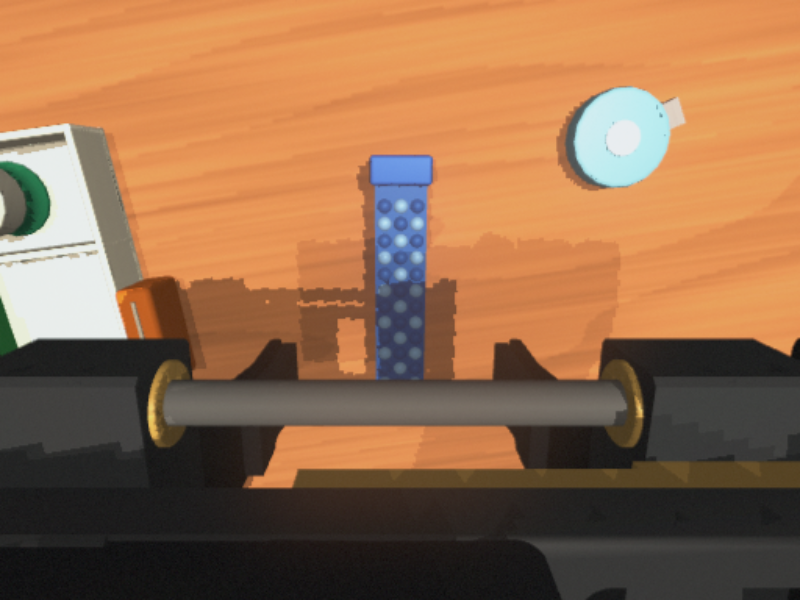

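The top view has the divider moved by about 41 mm, so j≈-0.039 (compartments about 158 and 80 mm). In this wrist view the tube runs straight down the centre at (400,270), with its far cap at (401,170). I'll descend and grasp.

Request:
move_arm:
  targets:
    - {"x": 0.0015, "y": 0.0035, "z": 0.03, "spin": 0}
    - {"x": 0, "y": 0, "z": 0.035, "spin": 0}
    - {"x": 0, "y": 0, "z": 0.03, "spin": 0}
    - {"x": 0, "y": 0, "z": 0.015, "spin": 0}
    - {"x": 0, "y": 0, "z": 0.007, "spin": 0}
    - {"x": 0, "y": 0, "z": 0, "spin": 0}
    - {"x": 0, "y": 0, "z": 0, "spin": 0}

```text
t: 7.47
tcp_pos: [0.494, -0.3305, 0.0078]
ee_rot: [0.0, 0.997, -0.075, 0.001]
ft_force: [-0.0, 0.3, 0.5]
grip_width: 0.0695
grip_force: 0.0
```

Request:
move_arm:
  targets:
    - {"x": 0, "y": 0, "z": 0, "spin": 0}
    - {"x": 0, "y": 0, "z": 0, "spin": 0}
    - {"x": 0, "y": 0, "z": 0, "spin": 0}
    - {"x": 0, "y": 0, "z": 0, "spin": 0}
    - {"x": 0, "y": 0, "z": 0, "spin": 0}
    - {"x": 0, "y": 0, "z": 0, "spin": 0}
    - {"x": 0, "y": 0, "z": 0, "spin": 0}
    - {"x": 0, "y": 0, "z": 0, "spin": 0}
    - {"x": 0, "y": 0, "z": 0, "spin": 0}
  grip: 0
  squeeze: 20

```text
t: 8.22
tcp_pos: [0.4934, -0.3304, 0.0071]
ee_rot: [0.0, 0.997, -0.075, 0.0]
ft_force: [-1.4, -0.1, 1.3]
grip_width: 0.0318
grip_force: 20.0
```

Request:
move_arm:
  targets:
    - {"x": 0, "y": 0, "z": -0.01, "spin": 0}
    - {"x": 0, "y": 0, "z": -0.03, "spin": 0}
    - {"x": 0, "y": 0, "z": -0.03, "spin": 0}
    - {"x": 0, "y": 0, "z": -0.03, "spin": -0.05}
    - {"x": 0, "y": 0, "z": -0.01, "spin": -0.11}
    - {"x": 0, "y": 0, "z": 0, "spin": -0.11}
    - {"x": 0, "y": 0, "z": 0, "spin": -0.11}
    - {"x": 0, "y": 0, "z": 0, "spin": -0.11}
    - {"x": 0, "y": 0, "z": 0, "spin": -0.11}
    - {"x": 0, "y": 0, "z": 0, "spin": -0.11}
    - {"x": 0, "y": 0, "z": 0, "spin": -0.11}
    - {"x": 0, "y": 0, "z": 0, "spin": -0.11}
    - {"x": 0, "y": 0, "z": 0, "spin": -0.11}
    - {"x": 0, "y": 0, "z": 0, "spin": -0.11}
    - {"x": 0, "y": 0, "z": 0, "spin": -0.11}
    - {"x": 0, "y": 0, "z": 0, "spin": -0.11}
    - {"x": 0, "y": 0, "z": 0, "spin": -0.11}
    - {"x": 0, "y": 0, "z": 0, "spin": -0.11}
    - {"x": 0, "y": 0, "z": 0, "spin": -0.11}
    - {"x": 0, "y": 0, "z": 0, "spin": 0}

```text
t: 9.88
tcp_pos: [0.493, -0.3306, 0.1172]
ee_rot: [-0.0, 0.714, 0.7, -0.0]
ft_force: [0.2, -0.0, -1.1]
grip_width: 0.0316
grip_force: 20.0
```

Request:
move_arm:
  targets:
    - {"x": 0.015, "y": 0, "z": 0, "spin": 0}
    - {"x": 0.032, "y": 0, "z": 0, "spin": 0}
    - {"x": 0.034, "y": -0.001, "z": 0, "spin": 0}
    - {"x": 0.034, "y": -0.001, "z": 0, "spin": 0}
    - {"x": 0.034, "y": -0.001, "z": 0, "spin": 0}
    - {"x": 0.034, "y": -0.001, "z": 0, "spin": 0}
    - {"x": 0.034, "y": -0.001, "z": 0, "spin": 0}
    - {"x": 0.034, "y": -0.001, "z": 0, "spin": 0}
    - {"x": 0.032, "y": -0.001, "z": 0, "spin": 0}
    - {"x": 0.025, "y": 0, "z": 0, "spin": 0}
    - {"x": 0.015, "y": 0, "z": 0, "spin": 0}
    - {"x": 0, "y": 0, "z": 0, "spin": 0}
    - {"x": 0, "y": 0, "z": 0, "spin": 0}
    - {"x": 0, "y": 0, "z": 0, "spin": 0}

```text
t: 11.05
tcp_pos: [0.4931, -0.0082, 0.117]
ee_rot: [0.0, 0.715, 0.699, -0.0]
ft_force: [-0.1, -0.8, -1.7]
grip_width: 0.0321
grip_force: 20.0
```

```bash
python3 - <<'E'
from h import *
p,d,s=wrist('w4');C=cloud('wrist',d,pose=s)
print(observe()['grip_width'])
t,dd=eyes.read_camera('side')
cv2.imwrite('pics/side1.png',cv2.resize(t[100:250,160:360,::-1],None,fx=2,fy=2))
a=cv2.resize(p[:,:,::-1],(480,360));b=cv2.resize(t[110:250,190:330,::-1],(320,320))
im=np.zeros((360,800,3),np.uint8);im[:,:480]=a;im[:320,480:]=b;cv2.imwrite('pics/w4c.png',im)
E
```

```text
t 11.05 tcp [ 0.4931 -0.0082  0.117 ] yaw 1.547 [ 3.000e-04  7.155e-01  6.986e-01 -5.000e-04]
0.03190092770473254
```

View pics/w4c.png

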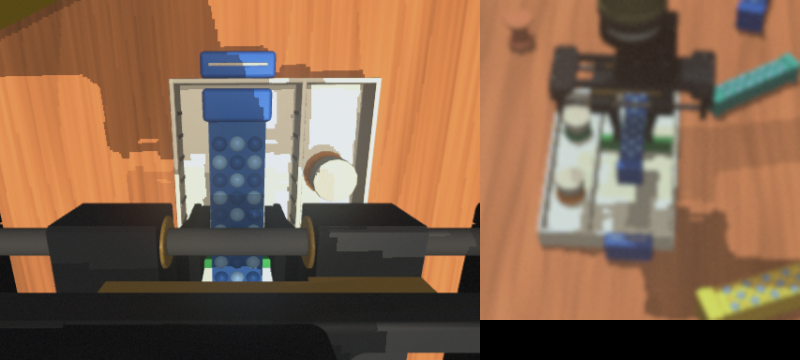

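The wrist view shows the held tube at (237,190), parallel to the lane and between its walls, with the far cap at (237,105) and the end wall's rim at (237,80). I'll check the clearances numerically.

```bash
python3 - <<'E'
from h import *
f=np.load('w4.npz');C=cloud('wrist',f['d'],pose=f);z=C[...,2];m=masks(f['p'])
q=C[m['blue']&(z>.125)&(C[...,1]<.15)];r=cv2.minAreaRect((q[:,:2]*1000).astype(np.float32));print('tube',r,np.percentile(q[:,2],[10,50,90]),q[:,1].max())
k=512/480
for u,v in((172,80),(380,79),(301,84)):print(onz(wray(f,u*k,v*k),.03).round(4))
q=C[m['blue']&(z<.05)&(z>.03)];print('tag',q.mean(0))
q=C[m['white']&(z<.033)&(z>.027)];print('rim',q[:,0].min(),q[:,1].max())
E
```

```text
tube ((494.6539306640625, 15.171398162841797), (99.61140441894531, 31.24192237854004), 88.01253509521484) [0.13989202 0.14118187 0.1431169 ] 0.06518430543365063
[0.444  0.0774 0.03  ]
[0.6122 0.074  0.03  ]
[0.5485 0.0717 0.03  ]
tag [0.49743058 0.08745924 0.03481212]
rim 0.43864285165394346 0.09635240164664748
```

Request:
move_arm:
  targets:
    - {"x": 0.0043, "y": 0.002, "z": 0, "spin": 0}
    - {"x": 0, "y": 0, "z": 0.01, "spin": 0}
    - {"x": 0, "y": 0, "z": 0.02, "spin": 0}
    - {"x": 0, "y": 0, "z": 0.02, "spin": 0}
    - {"x": 0, "y": 0, "z": 0.015, "spin": 0}
    - {"x": 0, "y": 0, "z": 0.01, "spin": 0}
    - {"x": 0, "y": 0, "z": 0.01, "spin": 0}
    - {"x": 0, "y": 0, "z": 0.008, "spin": 0}
    - {"x": 0, "y": 0, "z": 0.006, "spin": 0}
    - {"x": 0, "y": 0, "z": 0.004, "spin": 0}
    - {"x": 0, "y": 0, "z": 0, "spin": 0}
    - {"x": 0, "y": 0, "z": 0, "spin": 0}
    - {"x": 0, "y": 0, "z": 0, "spin": 0}

```text
t: 12.23
tcp_pos: [0.496, -0.0032, 0.0145]
ee_rot: [0.0, 0.715, 0.699, 0.0]
ft_force: [0.2, 0.3, -1.7]
grip_width: 0.0318
grip_force: 20.0
```

Request:
move_arm:
  targets:
    - {"x": 0, "y": 0, "z": 0.002, "spin": 0}
    - {"x": 0, "y": 0, "z": 0.0015, "spin": 0}
    - {"x": 0, "y": 0, "z": 0.001, "spin": 0}
    - {"x": 0, "y": 0, "z": 0, "spin": 0}
    - {"x": 0, "y": 0, "z": 0, "spin": 0}

```text
t: 12.65
tcp_pos: [0.496, -0.0033, 0.011]
ee_rot: [0.001, 0.715, 0.699, -0.0]
ft_force: [-4.4, 0.3, 12.4]
grip_width: 0.0317
grip_force: 20.0
```

Request:
move_arm:
  targets:
    - {"x": 0, "y": 0, "z": 0, "spin": 0}
    - {"x": 0, "y": 0, "z": 0, "spin": 0}
    - {"x": 0, "y": 0, "z": 0, "spin": 0}
    - {"x": 0, "y": 0, "z": 0, "spin": 0}
    - {"x": 0, "y": 0, "z": -0.01, "spin": 0}
    - {"x": 0, "y": 0, "z": -0.03, "spin": 0}
    - {"x": 0, "y": 0, "z": -0.035, "spin": 0}
    - {"x": 0, "y": 0, "z": -0.035, "spin": 0}
    - {"x": 0.037, "y": 0.005, "z": 0, "spin": 0}
    - {"x": 0.037, "y": 0.005, "z": 0, "spin": 0}
    - {"x": 0.037, "y": 0.005, "z": 0, "spin": 0}
    - {"x": 0.037, "y": 0.005, "z": 0, "spin": 0}
    - {"x": 0.037, "y": 0.005, "z": 0, "spin": 0}
    - {"x": 0.037, "y": 0.005, "z": 0, "spin": 0}
    - {"x": 0.037, "y": 0.005, "z": 0, "spin": 0}
    - {"x": 0.037, "y": 0.005, "z": 0, "spin": 0}
  grip: 0.6

```text
t: 13.98
tcp_pos: [0.5422, 0.2934, 0.12]
ee_rot: [0.0, 0.715, 0.699, 0.0]
ft_force: [0.0, 0.5, 0.2]
grip_width: 0.0522
grip_force: 0.0
```

Request:
move_arm:
  targets:
    - {"x": 0, "y": 0, "z": 0, "spin": 0.117}
    - {"x": 0, "y": 0, "z": 0, "spin": 0.117}
    - {"x": 0, "y": 0, "z": 0, "spin": 0.117}
    - {"x": 0, "y": 0, "z": 0, "spin": 0.117}
    - {"x": 0, "y": 0, "z": 0, "spin": 0.117}
    - {"x": 0, "y": 0, "z": 0, "spin": 0.117}
    - {"x": 0, "y": 0, "z": 0, "spin": 0.117}
    - {"x": 0, "y": 0, "z": 0, "spin": 0.117}
    - {"x": 0, "y": 0, "z": 0, "spin": 0.117}
    - {"x": 0, "y": 0, "z": 0, "spin": 0.117}
    - {"x": -0.025, "y": 0, "z": 0, "spin": 0}
    - {"x": -0.025, "y": 0, "z": 0, "spin": 0}
    - {"x": 0, "y": 0, "z": 0, "spin": 0}
    - {"x": 0, "y": 0, "z": 0, "spin": 0}
  grip: 0.8

```text
t: 15.15
tcp_pos: [0.4949, 0.2731, 0.1201]
ee_rot: [0.0, 0.982, 0.189, 0.0]
ft_force: [0.4, -0.5, 1.1]
grip_width: 0.0698
grip_force: 0.0
```

```bash
python3 - <<'E'
from h import *
p,d,s=wrist('w5');blobs('wrist',p,d,s,amin=80,keys=('orange',))
C=cloud('wrist',d,pose=s);z=C[...,2]
q=C[(z>.024)&(z<.04)&(abs(C[...,1]-.29)<.07)&(abs(C[...,0]-.55)<.07)];print(len(q),cv2.minAreaRect((q[:,:2]*1000).astype(np.float32)),np.median(q[:,2]))
t,dd=eyes.read_camera('top');a=cv2.resize(p[:,:,::-1],(400,300));b=cv2.resize(t[165:230,215:310,::-1],(400,274),interpolation=cv2.INTER_CUBIC)
im=np.zeros((300,800,3),np.uint8);im[:,:400]=a;im[:274,400:]=b;cv2.imwrite('pics/w5c.png',im)
E
```

```text
t 15.15 tcp [0.4949 0.2731 0.1201] yaw 0.3795 [5.000e-04 9.821e-01 1.886e-01 4.000e-04]
wrist orange px [252.  89.] 146 mean [0.573 0.303 0.033] rect 572 303 15 31 ang 21.8 ztop 0.033
wrist orange px [297. 298.] 134 mean [0.407 0.189 0.009] rect 407 189 2 41 ang 21.5 ztop 0.011
3286 ((547.1953735351562, 292.9830017089844), (69.33995056152344, 31.438640594482422), 22.570762634277344) 0.03196528185754534
```

View pics/w5c.png

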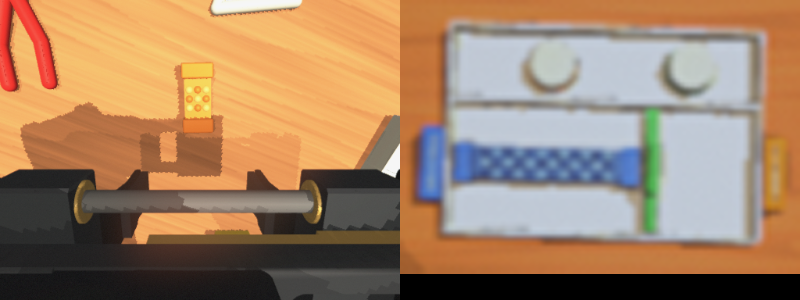

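On the right, the long tube lies flat in the blue compartment. On the left, the wrist view has the short tube at (198,97), centre (0.547,0.293), yaw about 0.39. I'll grasp it.

Request:
move_arm:
  targets:
    - {"x": 0.028, "y": 0.0005, "z": 0.01, "spin": -0.01}
    - {"x": 0.0275, "y": 0, "z": 0.02, "spin": 0}
    - {"x": 0, "y": 0, "z": 0.035, "spin": 0}
    - {"x": 0, "y": 0, "z": 0.025, "spin": 0}
    - {"x": 0, "y": 0, "z": 0.015, "spin": 0}
    - {"x": 0, "y": 0, "z": 0.008, "spin": 0}
    - {"x": 0, "y": 0, "z": 0, "spin": 0}
    - {"x": 0, "y": 0, "z": 0, "spin": 0}

```text
t: 15.92
tcp_pos: [0.5479, 0.2943, 0.0073]
ee_rot: [-0.0, 0.981, 0.193, 0.001]
ft_force: [0.0, 0.4, 0.7]
grip_width: 0.0695
grip_force: 0.0
```

Request:
move_arm:
  targets:
    - {"x": 0, "y": 0, "z": 0, "spin": 0}
    - {"x": 0, "y": 0, "z": 0, "spin": 0}
    - {"x": 0, "y": 0, "z": 0, "spin": 0}
    - {"x": 0, "y": 0, "z": 0, "spin": 0}
    - {"x": 0, "y": 0, "z": 0, "spin": 0}
    - {"x": 0, "y": 0, "z": 0, "spin": 0}
    - {"x": 0, "y": 0, "z": 0, "spin": 0}
    - {"x": 0, "y": 0, "z": 0, "spin": 0}
    - {"x": 0, "y": 0, "z": 0, "spin": 0}
  grip: 0
  squeeze: 20

```text
t: 16.67
tcp_pos: [0.5472, 0.2937, 0.0066]
ee_rot: [0.0, 0.981, 0.193, 0.0]
ft_force: [0.5, -0.7, 1.6]
grip_width: 0.0317
grip_force: 20.0
```

Request:
move_arm:
  targets:
    - {"x": 0, "y": 0, "z": -0.01, "spin": 0}
    - {"x": 0, "y": 0, "z": -0.03, "spin": 0}
    - {"x": 0, "y": 0, "z": -0.03, "spin": 0}
    - {"x": 0, "y": 0, "z": -0.03, "spin": 0}
    - {"x": 0, "y": 0, "z": -0.015, "spin": -0.116}
    - {"x": 0, "y": 0, "z": 0, "spin": -0.116}
    - {"x": 0, "y": 0, "z": 0, "spin": -0.116}
    - {"x": 0, "y": 0, "z": 0, "spin": -0.116}
    - {"x": 0, "y": 0, "z": 0, "spin": -0.116}
    - {"x": 0, "y": 0, "z": 0, "spin": -0.116}
    - {"x": 0, "y": 0, "z": 0, "spin": -0.116}
    - {"x": 0, "y": 0, "z": 0, "spin": -0.116}
    - {"x": 0, "y": 0, "z": 0, "spin": -0.116}
    - {"x": 0, "y": 0, "z": 0, "spin": -0.116}
    - {"x": 0, "y": 0, "z": 0, "spin": 0}

```text
t: 17.92
tcp_pos: [0.5471, 0.2937, 0.1217]
ee_rot: [-0.0, 0.714, 0.7, -0.0]
ft_force: [-0.7, 0.8, -0.2]
grip_width: 0.0318
grip_force: 20.0
```

Request:
move_arm:
  targets:
    - {"x": -0.015, "y": 0, "z": 0, "spin": 0}
    - {"x": -0.03, "y": -0.003, "z": 0, "spin": 0}
    - {"x": -0.035, "y": -0.004, "z": 0, "spin": 0}
    - {"x": -0.035, "y": -0.004, "z": 0, "spin": 0}
    - {"x": -0.035, "y": -0.004, "z": 0, "spin": 0}
    - {"x": -0.035, "y": -0.004, "z": 0, "spin": 0}
    - {"x": -0.035, "y": -0.004, "z": 0, "spin": 0}
    - {"x": -0.035, "y": -0.004, "z": 0, "spin": 0}
    - {"x": -0.035, "y": -0.004, "z": 0, "spin": 0}
    - {"x": -0.035, "y": -0.004, "z": 0, "spin": 0}
    - {"x": -0.035, "y": -0.004, "z": 0, "spin": 0}
    - {"x": -0.035, "y": -0.004, "z": 0, "spin": 0}
    - {"x": -0.0245, "y": -0.002, "z": 0, "spin": 0}
    - {"x": -0.01, "y": 0, "z": 0, "spin": 0}
    - {"x": 0, "y": 0, "z": 0, "spin": 0}
    - {"x": 0, "y": 0, "z": 0, "spin": 0}
    - {"x": 0, "y": 0, "z": 0, "spin": 0}

```text
t: 19.33
tcp_pos: [0.4932, -0.1322, 0.1217]
ee_rot: [-0.0, 0.714, 0.7, 0.0]
ft_force: [0.8, 0.6, -0.6]
grip_width: 0.0317
grip_force: 20.0
```

```bash
python3 - <<'E'
from h import *
p,d,s=wrist('w6');C=cloud('wrist',d,pose=s);z=C[...,2];m=masks(p)
h=cv2.cvtColor(p,cv2.COLOR_RGB2HSV)
q=C[(z>.125)&(z<.16)&(h[...,1]>150)&(h[...,0]<35)];print('held',len(q),cv2.minAreaRect((q[:,:2]*1000).astype(np.float32)),q[:,1].max() if len(q) else '')
g=(h[...,0]>45)&(h[...,0]<85)&(h[...,1]>100)
for lo,hi in((.05,.06),(.024,.034)):
    q=C[g&(z>lo)&(z<hi)&(C[...,1]<-.05)&(C[...,0]<.56)];print('div',lo,len(q),cv2.minAreaRect((q[:,:2]*1000).astype(np.float32)) if len(q) else '')
q=C[m['blue']&(z>.03)&(z<.05)&(C[...,1]<.073)];print('long',cv2.minAreaRect((q[:,:2]*1000).astype(np.float32)),np.median(q[:,2]))
E
```

```text
t 19.3333 tcp [ 0.4932 -0.1322  0.1217] yaw 1.5508 [-2.000e-04  7.141e-01  7.000e-01  5.000e-04]
held 4998 ((494.87542724609375, -128.85255432128906), (59.090232849121094, 32.140403747558594), 88.05148315429688) -0.09925429173305972
div 0.05 612 ((493.1042785644531, -89.35026550292969), (8.275123596191406, 38.91292953491211), 88.76191711425781)
div 0.024 863 ((399.13580322265625, -148.41160583496094), (307.67523193359375, 60.34798049926758), 32.19143295288086)
long ((496.6034851074219, -34.18634796142578), (89.08357238769531, 30.291522979736328), 88.75865173339844) 0.03526403291085461
```

View pics/w6.png

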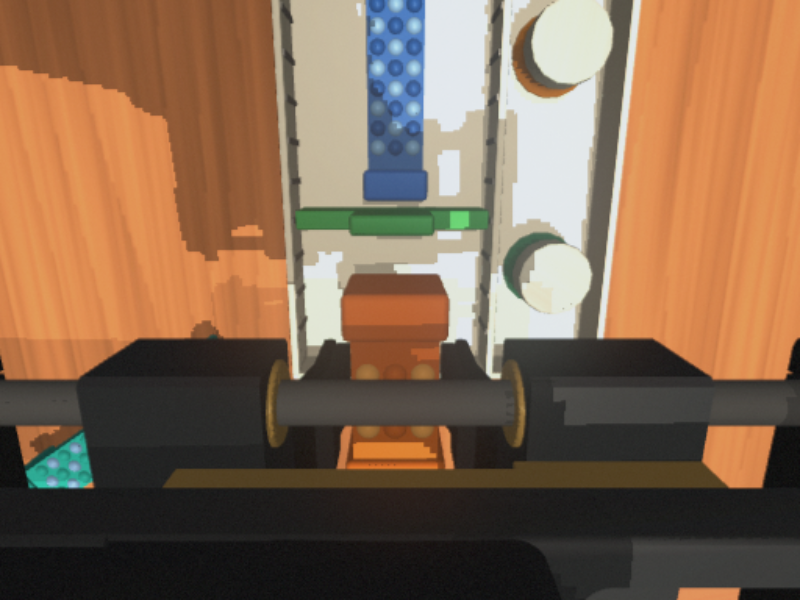

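The wrist view shows the divider at (392,218), the long tube flat with its cap at (395,186), and the held short tube at (395,310) centred in the lane. Clearances are about 5-6 mm at each end, so I'll lower it.

Request:
move_arm:
  targets:
    - {"x": 0, "y": 0, "z": 0.01, "spin": 0}
    - {"x": 0, "y": 0, "z": 0.025, "spin": 0}
    - {"x": 0, "y": 0, "z": 0.02, "spin": 0}
    - {"x": 0, "y": 0, "z": 0.015, "spin": 0}
    - {"x": 0, "y": 0, "z": 0.012, "spin": 0}
    - {"x": 0, "y": 0, "z": 0.01, "spin": 0}
    - {"x": 0, "y": 0, "z": 0.008, "spin": 0}
    - {"x": 0, "y": 0, "z": 0.005, "spin": 0}
    - {"x": 0, "y": 0, "z": 0.002, "spin": 0}
    - {"x": 0, "y": 0, "z": 0, "spin": 0}
    - {"x": 0, "y": 0, "z": 0, "spin": 0}
    - {"x": 0, "y": 0, "z": 0, "spin": 0}

```text
t: 20.38
tcp_pos: [0.4934, -0.1349, 0.0151]
ee_rot: [0.001, 0.715, 0.699, 0.0]
ft_force: [-0.2, -0.5, -0.2]
grip_width: 0.0322
grip_force: 20.0
```

Request:
move_arm:
  targets:
    - {"x": 0, "y": 0, "z": 0.002, "spin": 0}
    - {"x": 0, "y": 0, "z": 0.0015, "spin": 0}
    - {"x": 0, "y": 0, "z": 0.0005, "spin": 0}
    - {"x": 0, "y": 0, "z": 0, "spin": 0}
    - {"x": 0, "y": 0, "z": 0, "spin": 0}

```text
t: 20.8
tcp_pos: [0.4928, -0.1348, 0.0105]
ee_rot: [0.0, 0.715, 0.699, -0.0]
ft_force: [-0.0, -0.8, -0.0]
grip_width: 0.0315
grip_force: 20.0
```

Request:
move_arm:
  targets:
    - {"x": 0, "y": 0, "z": 0.0008, "spin": 0}
    - {"x": 0, "y": 0, "z": 0, "spin": 0}
    - {"x": 0, "y": 0, "z": 0, "spin": 0}

```text
t: 21.05
tcp_pos: [0.4928, -0.1348, 0.0105]
ee_rot: [0.0, 0.715, 0.699, -0.0]
ft_force: [-3.5, 0.5, 7.7]
grip_width: 0.0318
grip_force: 20.0
```

Contact with the floor at 7.7 N. I'll release, rise, and move back for a look.

Request:
move_arm:
  targets:
    - {"x": 0, "y": 0, "z": 0, "spin": 0}
    - {"x": 0, "y": 0, "z": 0, "spin": 0}
    - {"x": 0, "y": 0, "z": 0, "spin": 0}
    - {"x": 0, "y": 0, "z": 0, "spin": 0}
    - {"x": 0, "y": 0, "z": -0.01, "spin": 0}
    - {"x": 0, "y": 0, "z": -0.03, "spin": 0}
    - {"x": 0, "y": 0, "z": -0.035, "spin": 0}
    - {"x": 0, "y": 0, "z": -0.035, "spin": 0}
    - {"x": -0.035, "y": 0, "z": -0.02, "spin": 0}
    - {"x": -0.035, "y": 0, "z": -0.02, "spin": 0}
    - {"x": -0.035, "y": 0, "z": -0.02, "spin": 0}
    - {"x": -0.035, "y": 0, "z": 0, "spin": 0}
    - {"x": -0.03, "y": 0, "z": 0, "spin": 0}
    - {"x": 0, "y": 0, "z": 0, "spin": 0}
    - {"x": 0, "y": 0, "z": 0, "spin": 0}
  grip: 0.6

```text
t: 22.3
tcp_pos: [0.4883, -0.3067, 0.1799]
ee_rot: [-0.0, 0.716, 0.698, 0.0]
ft_force: [-1.0, 0.3, 0.6]
grip_width: 0.0525
grip_force: 0.0
```

```bash
python3 - <<'E'
from h import *
p,d,s=wrist('w7');C=cloud('wrist',d,pose=s);z=C[...,2];m=masks(p);h=cv2.cvtColor(p,cv2.COLOR_RGB2HSV)
for n,q in(('long',C[m['blue']&(z>.03)&(z<.05)&(C[...,1]<.073)&(C[...,1]>-.1)]),('short',C[(z>.032)&(z<.045)&(h[...,1]>150)&(h[...,0]<35)&(C[...,1]>-.175)])):
    print(n,len(q),cv2.minAreaRect((q[:,:2]*1000).astype(np.float32)),np.percentile(q[:,2],[5,50,95]))
E
```

```text
t 22.3 tcp [ 0.4883 -0.3067  0.1799] yaw 1.5448 [-1.000e-04  7.162e-01  6.979e-01  2.000e-04]Traceback (most recent call last):
  File "<stdin>", line 4, in <module>
    return _quantile_unchecked(
        a, q, axis, out, overwrite_input, method, keepdims, weights)
    return _ureduce(a,
                    func=_quantile_ureduce_func,
    ...<5 lines>...
                    overwrite_input=overwrite_input,
                    method=method)
    r = func(a, **kwargs)
    result = _quantile(arr,
                       quantiles=q,
    ...<2 lines>...
                       out=out,
                       weights=wgt)
    slices_having_nans = np.isnan(arr[-1, ...])
                                  ~~~^^^^^^^^^
IndexError: index -1 is out of bounds for axis 0 with size 0
```

View pics/w7.png

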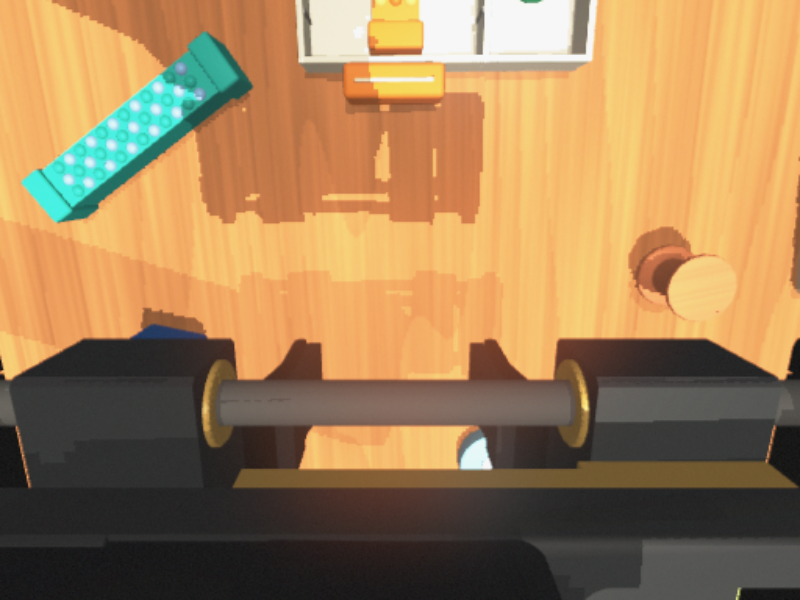

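This view shows the short tube's end cap at (395,35), inside the orange end wall. The picture budget is spent, so the last check is numeric, from the top camera.

```bash
python3 - <<'E'
from h import *
p,d=eyes.read_camera('top');C=cloud('top',d);z=C[...,2];h=cv2.cvtColor(p,cv2.COLOR_RGB2HSV).astype(int);x,y=C[...,0],C[...,1]
lane=(x>.45)&(x<.535)
for n,m in(('long',(h[...,0]>100)&(h[...,0]<130)&(h[...,1]>60)&(y>-.085)&(y<.077)),('short',(h[...,0]<35)&(h[...,1]>120)&(y<-.09)&(y>-.173)),('div',(h[...,0]>40)&(h[...,0]<90)&(h[...,1]>80)&(abs(y+.085)<.03))):
    q=C[m&lane&(z>.026)];print(n,len(q),cv2.minAreaRect((q[:,:2]*1000).astype(np.float32)),np.percentile(q[:,2],[5,50,95]).round(4),q[:,1].min(),q[:,1].max())
E
```

```text
long 345 ((493.2644348144531, -2.72955322265625), (146.8516845703125, 28.107261657714844), 89.06867218017578) [0.0284 0.0337 0.039 ] -0.0762734727572095 0.07045815565214109
short 158 ((489.8841552734375, -135.4307098388672), (27.705036163330078, 65.31092834472656), 0.7256542444229126) [0.0284 0.0333 0.0387] -0.16816500838124065 -0.1028047408846559
div 53 ((492.970947265625, -88.43199157714844), (8.229962348937988, 81.69974517822266), 87.53705596923828) [0.0268 0.0508 0.057 ] -0.09189319299827405 -0.08314265300287198
```

Both tubes lie level along the lane in their own compartments, and the gripper is clear. Handing in.

```bash
python3 -c "
from cell import order
print(order.finish_job())"
```

```text
the job is handed in; nothing more can be done
None
```

The job is handed in: I slid the divider about 41 mm toward the orange end, then laid the long blue tube and the short orange tube flat in their own compartments, finishing at about 22 s with no contact that I saw with the jars or other things.

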